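# Change the batch in the kitchen steriliser

### The arm

A 6-joint arm with a two-finger parallel gripper is mounted at the origin on a cart in front of the work surface, level with it; the furniture and walls round the work are solid. World frame = base frame: x ahead of the robot, y to its left, z up, the work surface at z = 0. Lengths are in m, angles in degrees, forces in N, time in s.
With the tool pointing down it reaches from about 0.25 to 0.85 m from the base axis. Payload 12.5 kg.
Tool frame: the origin (TCP) lies on the centre line of the jaws, within the pads' length; the fingertips stand 22 mm ahead of it and the grasp point (between the pads) lies 3 mm ahead of it; z points along the fingers, y is the line along which they close (so a half turn about z gives the same grasp; the last joint's range is limited). The gripper opens to 93 mm and grips with 3 to 60 N. Pads are 15 mm wide; open, the fingers measure 128 mm over their backs; the gripper's body (75 mm by 188 mm) begins 65 mm behind the grasp point.
Start: joints at [63.793, 20.094, 94.641, -0, 65.266, -4.847], TCP at [0.2, 0.512, 0.241] pointing down, gripper open.
Joint ranges: [-157.81, 157.81], [-45, 120.19], [0.68, 151.7], [-89.99, 269.99], [4.06, 180], [-164.3, 164.3]. Speed limits (degrees/s): [127.2, 127.2, 159.86, 180, 180, 180].

### API

Orientations are given as [roll, pitch, yaw] about the fixed x, y, z axes, in that order (R = Rz(yaw) Ry(pitch) Rx(roll)).
In Python, from station import telemetry, viewer, workorder gives the robot as it stands. The module is installed in compiled form; this text tells all that it offers.
- The arm moves only by the tool apply_moves, never from a script. Its argument "steps" is text: rows parted by semicolons, each of 5 numbers parted by spaces: the shift along the tool's x, y, z normalised to -1 to 1, where 1 is 0.8 m, then the turn about the tool's z normalised to -1 to 1, where 1 is 360 degrees, then the gripper's target within -1 to 1 (shut at 1, half-way at 0, fully open at -1). In form: x y z roll gripper; .... A call has 1 to 10 rows; each row is the pose to reach, as a shift and turn from the pose commanded when the call began, along the tool's axes at that moment, turning the shorter way round; what a row does not reach only later rows make up. A row lasts 1/10 s, in which the tool goes at most 50 mm and 8.59 degrees, less where a joint would pass 70% of its speed; a pose out of reach is approached as far as the arm can. A call with a number of a shift or a turn outside -1 to 1 is refused whole. A call with a gripper value outside its range is refused whole. The fingers move at their own pace and stop on an object; "grip_force" is the grip in N (left out, the last holds). Time passes only in rows, so rows that repeat a pose let the fingers close. It gives the time, the measured TCP pose, the force, the opening and the grip force at its end, in the units of the state.
- telemetry.sense(): the state, without advancing time (a new reading comes with each control period).
- viewer.read_camera(name): name is "side" or "top" or "wrist"; returns the picture (384x512x3 uint8, red, green, blue); there is no depth.
- viewer.get_calibration(name): a dict with "vertical_fov" (degrees; the focal length in pixels is half the picture's height over the tangent of half this angle, whatever the lens; pixels are square), "cx", "cy" (the principal point, pixels), "xyz" and "attitude" of the camera in the world. Camera axes: x right, y down, z forward; pixel columns grow to the right and rows downward; lengths in m; the calibration is good to about 2 mm. A picture is of the moment at which its call begins: read the wrist's pose just before it. get_calibration takes no time and is no camera call; for the wrist camera it gives the pose at the moment of the call.
- workorder.hand_in(): hands the job in; it is judged then, once.
The state is a dict: "clock": time; "q": joint angles; "joint_vel": joint speeds; "tau": joint torques, N m; "position": TCP position; "tool_rot": TCP orientation; "wrist_force": force on the tool from outside, world axes, zero at the start; "moment": the same for the moment, N m; "width": finger opening in m; "gripper_force": force on a finger pad.
Only numpy, scipy, OpenCV 4.12 (cv2) and the standard library are available. Lean on these libraries where they do the work, as an engineer would, in place of code of your own. Each camera call takes 0.05 s, during which the arm holds its last target. There are 200 camera calls.

### The job

Press the button on the front of the steriliser so that its lid springs open. Take out every clean spice jar that is inside and stand it upright on the narrow raised steel ledge, and stand every used steel dip pot from the bench upright on the floor of the steriliser; then push the lid down until it latches shut. Do not push about or knock over the cup, mug and garlic that stand around.

Things in the scene. Friction and masses are not known exactly. Their poses are not given: they have to be found in the camera images.
- steriliser: fixed box, left or right of the middle; origin at the centre of its chamber's underside, x axis front to back (away from the robot), y lengthwise, z up. Chamber inside 100 (x) by 280 mm (y), inner floor z = 8 mm, walls 5 mm, rim z = 70 mm. Control housing in front, x = -55 to -140, 120 wide, 45 high. The clean jars stand on the chamber's middle line (x = 0), 85 mm apart
- lid (a joint): lid hinge, rad: 0 shut (under 0.03 when latched), 1.6 open at its stop. Steel hood 110 x 290 x 52 mm, hinge axis along the box's y at x = +55, z = 70 mm in its frame. Once freed, a spring (0.1 to 0.3 N m) swings it up and back within 2 s and holds it upright behind the chamber. Pushed down over the middle of its front edge (10 to 20 N) it snaps under its catch by itself
- lid_edge (a point): point on the outer face of the lid's top plate, 10 mm from its front edge, at the middle of its length; it moves with the lid (shut: x = -45 mm, z = 122 mm in the box's frame)
- button (a joint): travel of the release button, m: 0 out, 0.007 fully down; spring back, about 5 N at full travel, frees the catch from about 0.003
- button_top (a point): centre of the top face of the release button, a black pad 36 mm (x) by 60 mm (y) that is pressed straight down, 50 mm in front of the shut lid's front face and 56 mm above the bench
- ledge: fixed narrow raised steel ledge, top face 54 mm deep (its x axis) by 280 mm long (its y axis) at z = 100 mm, origin on the bench under its centre; feet 100 mm deep
- clean_jar_1: clean spice jar, 41 mm diameter, 105 mm tall, dark screw cap (top 21 mm); origin at the centre of its underside, z up. Two or three of the clean jars are inside the steriliser at the start, any that is not is absent
- clean_jar_2: as clean_jar_1
- clean_jar_3: as clean_jar_1
- green_cup: bystander: green cup, 62 mm diameter, 98 mm tall, origin at the centre of its underside
- mug: bystander: mug with handle, 83 x 117 mm, 94 mm tall, origin at its underside
- garlic: bystander: bulb of garlic, 56 mm, origin at its underside
- used_pot_1: used steel dip pot: open round cup, 50 mm diameter (rim 52), 44 mm tall, wall 2 mm, about 90 g; origin at the centre of its underside. Two or three used pots stand upright on the bench in the gap between steriliser and ledge; one that is not there is absent
- used_pot_2: as used_pot_1
- used_pot_3: as used_pot_1
Mind the look-alikes: they are no part of the job. What is shaped like the used_pot_2 but purple or yellow is not meant. What is shaped like the used_pot_3 but turquoise is not meant.

How it is judged:
By the outcome, as a careful person would: the job done as asked, in the order asked, and still so for the second after the job is handed in, with the robot touching nothing.
Of clean_jar_1, clean_jar_2, clean_jar_3 only 2 to 3 are there at a start; the rules pass over those that are not, and their reading is None.
Of used_pot_1, used_pot_2, used_pot_3 only 2 to 3 are there at a start; the rules pass over those that are not, and their reading is None.
At some moment in a run one of used_pot_1, used_pot_2, used_pot_3 may be knocked a few centimetres aside while the robot is not near it.
It also fails if it takes over 208 s, if anything falls off the work surface, if the arm or the gripper's body presses on something with over 40 N, if the wrist force passes 120 N, or if a joint passes its speed limit or range.

## Working session

There is one attempt and no reset: what is moved stays moved. The work goes in short steps, Python scripts to look and compute and a tool call to move; the robot and the scene stay as the last step left them, time stands still between calls to the robot, and variables do not carry over. Pictures are saved under pics/ and viewed, at most 14 in all, crops included, and the job is handed in when it is done.

Besides the shell and the picture viewer there is one more tool, called after "Emit:" as a command line: name --argument value ..., lists and objects as JSON in quotes. apply_moves: Moves the arm, as the interface text tells. Scaled input: -1 to 1 covers 0.8 m each way for a shift and 360 degrees each way for a turn. Its arguments: {"type":"object","properties":{"steps":{"type":"string"},"grip_force":{"type":"number"}},"required":["steps"]}

```bash
ls; mkdir -p pics
python3 - <<'E'
from station import telemetry, viewer
import cv2,numpy as np
print(telemetry.sense())
for n in ["side","top","wrist"]:
    c=viewer.get_calibration(n);print(n,c)
    im=viewer.read_camera(n);cv2.imwrite(f"pics/a_{n}.png",im[:,:,::-1])
a=cv2.imread("pics/a_side.png");b=cv2.imread("pics/a_top.png")
cv2.imwrite("pics/a_top2.png",cv2.resize(b,(800,600),interpolation=cv2.INTER_CUBIC))
cv2.imwrite("pics/a_side2.png",cv2.resize(a,(800,600),interpolation=cv2.INTER_CUBIC))
E
```

```text
pics
{'clock': 0.0, 'q': array([ 6.37933165e+01,  2.01255721e+01,  9.46790957e+01, -2.74633290e-04,
        6.52658969e+01, -4.84716255e+00]), 'joint_vel': array([ 0.01721802, -0.07214947, -0.06245147, -0.04758536,  0.17926403,
       -0.05719846]), 'tau': array([-1.85103909e-04, -4.97350252e+01, -2.85244453e+01,  6.98099518e-02,
        2.60333670e-02, -6.33067248e-05]), 'position': array([0.20014661, 0.51192577, 0.24007538]), 'tool_rot': array([-1.79929667e+02, -5.71417430e-03,  1.58640591e+02]), 'wrist_force': array([-0.28949662,  0.69204088,  0.14805896]), 'moment': array([0.00306261, 0.01838379, 0.01240804]), 'gripper_force': 0.0, 'width': 0.09294477695183861}
side {'vertical_fov': 43.80666594047176, 'cx': 255.2379819854074, 'cy': 198.6373589850077, 'xyz': array([ 0.01079271, -1.34528977,  0.91375594]), 'attitude': array([-119.45065686,   -0.86225773,  -22.81411728])}
top {'vertical_fov': 55.366198708534014, 'cx': 257.76145579319024, 'cy': 188.9324918386107, 'xyz': array([ 0.24339947, -0.02214319,  1.7124647 ]), 'attitude': array([-169.10941782,    0.40032867,  -91.08913572])}
wrist {'vertical_fov': 60.76393871738303, 'cx': 254.94764280395998, 'cy': 194.5661325550073, 'xyz': array([0.12403514, 0.54201709, 0.38460729]), 'attitude': array([1.62975639e+02, 1.02340652e-01, 6.86317155e+01])}
```

View pics/a_top2.png

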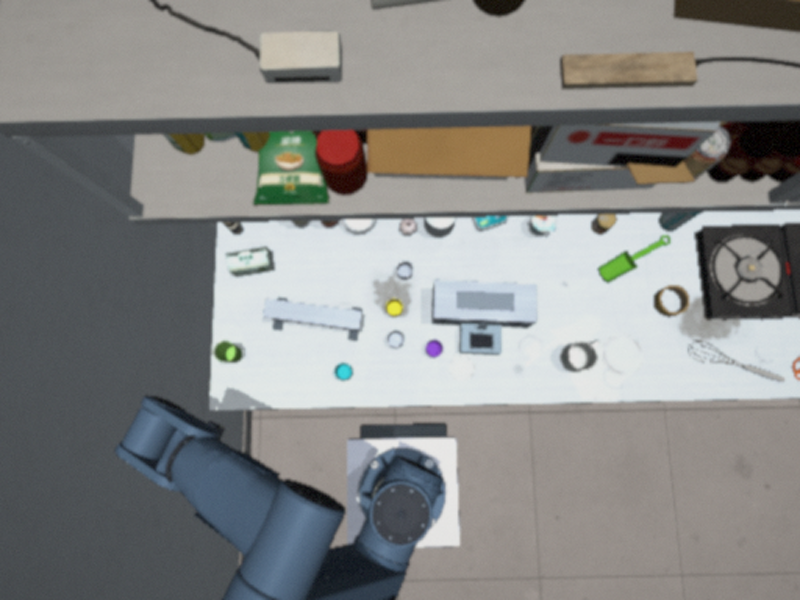

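View pics/a_side2.png

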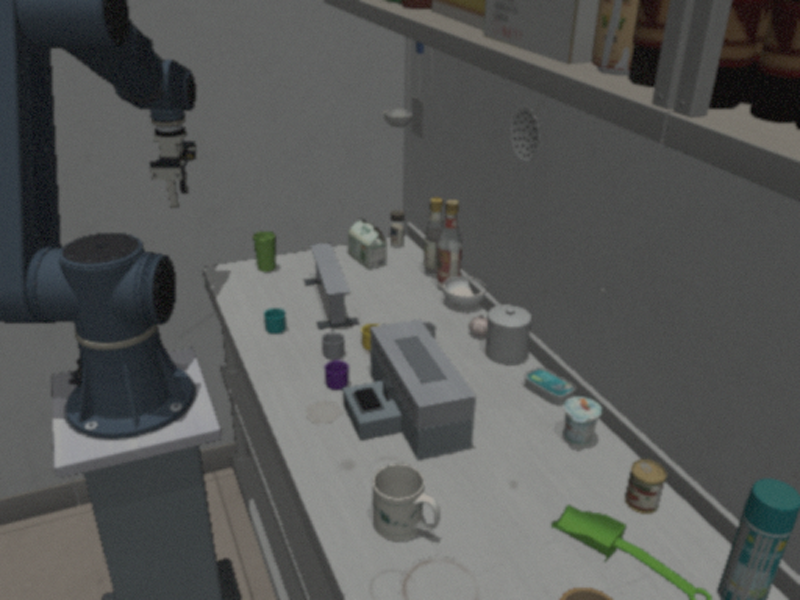

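Top view (800x600) shows the steriliser lid at (484,302), the button at (482,341), steel pots at (404,270) and (395,340), and the ledge running from (265,310) to (362,322). Purple, yellow and turquoise decoys stand nearby. The cup is at (229,352), the mug at (578,357) and the garlic at (408,226).

```bash
cat > h.py <<'E'
import numpy as np,cv2
from scipy.spatial.transform import Rotation as R
from station import telemetry, viewer
def snap(n,f=None):
    c=viewer.get_calibration(n);im=viewer.read_camera(n)[:,:,::-1].copy()
    if f: cv2.imwrite(f"pics/{f}.png",cv2.resize(im,(800,600),interpolation=cv2.INTER_CUBIC))
    return c,im
def plane(c,uv,z):   # uv in native 512x384 pixels
    f=192/np.tan(np.radians(c["vertical_fov"]/2))
    uv=np.atleast_2d(np.float64(uv))
    d=np.c_[(uv[:,0]-c["cx"])/f,(uv[:,1]-c["cy"])/f,np.ones(len(uv))]@R.from_euler("xyz",c["attitude"],degrees=True).as_matrix().T
    return c["xyz"]+d*((z-c["xyz"][2])/d[:,2])[:,None]
def proj(c,P):
    f=192/np.tan(np.radians(c["vertical_fov"]/2))
    p=(np.atleast_2d(P)-c["xyz"])@R.from_euler("xyz",c["attitude"],degrees=True).as_matrix()
    return np.c_[c["cx"]+f*p[:,0]/p[:,2],c["cy"]+f*p[:,1]/p[:,2]]
def steps(target,yaw=None):
    """shift and turn (normalised) from the present pose to target"""
    s=telemetry.sense();M=R.from_euler("xyz",s["tool_rot"],degrees=True).as_matrix()
    d=(np.array(target)-s["position"])@M/0.8
    t=0 if yaw is None else -((yaw-s["tool_rot"][2]+180)%360-180)/360
    return np.round(np.r_[d,t],4)
E
python3 - <<'E'
from h import *
c=viewer.get_calibration("top")
k=.64
for n,p,z in [("lidc",(484,302),.122),("lidFL",(433,321),.122),("lidFR",(535,325),.122),("lidBL",(435,282),.122),("lidBR",(537,284),.122),("button",(482,341),.056),("potA",(404,268),.044),("potB",(395,337),.044),("yel",(394,306),.044),("pur",(433,346),.044),("turq",(344,370),.044),("ledgeFL",(263,316),.1),("ledgeFR",(361,331),.1),("ledgeBL",(265,299),.1),("ledgeBR",(363,312),.1),("garlic",(408,226),.03),("cup",(229,352),.05),("shelf",(470,215),.5)]:
    print(n,plane(c,np.array(p)*k,z)[0].round(3))
E
```

```text
lidc [ 0.525 -0.246  0.122]
lidFL [ 0.474 -0.1    0.122]
lidFR [ 0.457 -0.385  0.122]
lidBL [ 0.586 -0.109  0.122]
lidBR [ 0.574 -0.398  0.122]
button [ 0.422 -0.244  0.056]
potA [ 0.648 -0.022  0.044]
potB [0.44  0.008 0.044]
yel [0.533 0.01  0.044]
pur [ 0.412 -0.102  0.044]
turq [0.347 0.158 0.044]
ledgeFL [0.501 0.384 0.1  ]
ledgeFR [0.453 0.104 0.1  ]
ledgeBL [0.551 0.379 0.1  ]
ledgeBR [0.507 0.098 0.1  ]
garlic [ 0.783 -0.037  0.03 ]
cup [0.405 0.492 0.05 ]
shelf [ 0.655 -0.171  0.5  ]
```

Run:
```python
from h import *
c=viewer.get_calibration("top");s=viewer.get_calibration("side")
for z in (.4,.5,.6,.7,.8,.9): print(z,plane(c,[470*.64,215*.64],z)[0,0].round(3),plane(s,[665*.64,140*.64],z)[0,:2].round(3),plane(s,[400*.64,20*.64],z)[0,:2].round(3))
print(steps([.42,-.243,.24],177))
```

```text
0.4 0.689 [1.287 0.024] [1.408 1.942]
0.5 0.655 [ 1.039 -0.243] [1.136 1.302]
0.6 0.621 [ 0.79  -0.509] [0.864 0.662]
0.7 0.587 [ 0.542 -0.776] [0.592 0.023]
0.8 0.553 [ 0.293 -1.042] [ 0.32  -0.617]
0.9 0.519 [ 0.045 -1.309] [ 0.048 -1.257]
[-0.5996 -0.7789  0.0009 -0.051 ]
```

Emit:
apply_moves --steps "-0.6 -0.779 0 -0.051 1;-0.6 -0.779 0 -0.051 1;-0.6 -0.779 0 -0.051 1;-0.6 -0.779 0 -0.051 1;-0.6 -0.779 0 -0.051 1;-0.6 -0.779 0 -0.051 1;-0.6 -0.779 0 -0.051 1;-0.6 -0.779 0 -0.051 1;-0.6 -0.779 0 -0.051 1;-0.6 -0.779 0 -0.051 1"

```text
clock: 1.15
position: [0.3398, 0.0315, 0.2409]
tool_rot: [180.0, 0.0, 177.0]
wrist_force: [1.6, 0.5, -0.1]
width: 0.0178
gripper_force: 0.0
```

Run:
```python
from h import *
print(steps([.42,-.243,.24],177))
```

```text
[-0.118  -0.3374  0.0012  0.    ]
```

Emit:
apply_moves --steps "-0.118 -0.337 0 0 1;-0.118 -0.337 0 0 1;-0.118 -0.337 0 0 1;-0.118 -0.337 0 0 1;-0.118 -0.337 0 0 1;-0.118 -0.337 0 0 1;-0.118 -0.337 0 0 1;-0.118 -0.337 0 0 1"

```text
clock: 1.95
position: [0.4196, -0.2406, 0.2401]
tool_rot: [179.9, -0.1, 176.9]
wrist_force: [-0.2, 0.5, 0.3]
width: 0.0009
gripper_force: 0.0
```

Run:
```python
from h import *
print(telemetry.sense()["position"]); c,im=snap("wrist","b_wrist"); np.save("b.npy",c,allow_pickle=True); cv2.imwrite("b.png",im)
print(proj(c,[.42,-.243,.056])/.64, c["xyz"])
```

```text
[ 0.41956996 -0.2406402   0.24009532]
[[394.83853635 278.02566724]] [ 0.33803291 -0.23622974  0.38464239]
```

View pics/b_wrist.png

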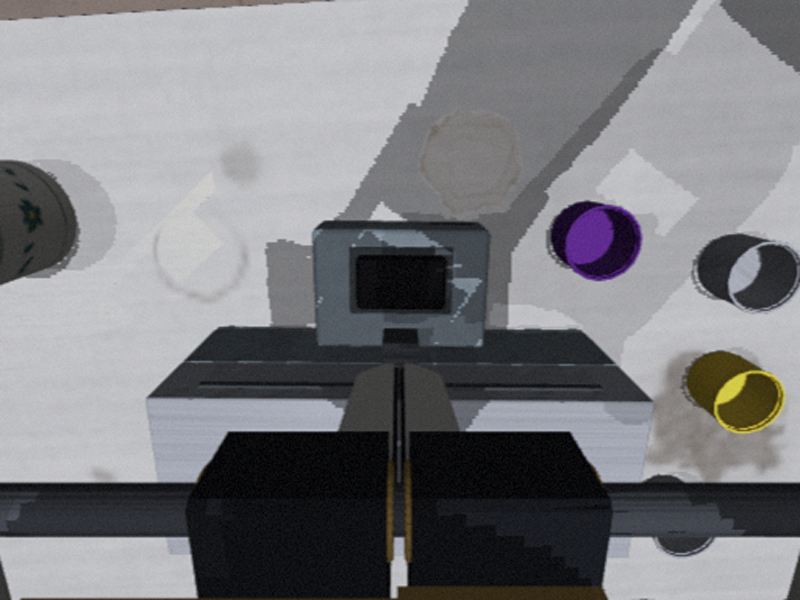

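The wrist view shows the button pad at (401,281), within 6 px of the prediction. The lid's front top edge runs from (148,400) to (652,401), and the steel pots are at (765,276) and (683,520).

Run:
```python
from h import *
c=np.load("b.npy",allow_pickle=True).item()
for p,z in [((148,400),.122),((652,401),.122),((401,281),.056),((765,276),.044),((749,401),.044),((597,242),.044)]: print(plane(c,np.array(p)*.64,z)[0].round(4))
e=plane(c,np.array([(148,400),(652,401)])*.64,.122);m=e.mean(0);d=e[1]-e[0];print(np.hypot(*d[:2]),"boxyaw",np.degrees(np.arctan2(-d[0],d[1])))
print("centre",m[:2]+.055*np.array([d[1],-d[0]])/np.hypot(*d[:2]))
print(steps([.416,-.2455,.076],None))
```

```text
[ 0.4674 -0.3859  0.122 ]
[ 0.4834 -0.0994  0.122 ]
[ 0.4222 -0.239   0.056 ]
[0.4352 0.0098 0.044 ]
[0.5304 0.0127 0.044 ]
[ 0.4054 -0.1064  0.044 ]
0.28692975535780735 boxyaw -3.1997565929697274
centre [ 0.53028266 -0.24573581]
[ 0.0039 -0.0073  0.2054  0.    ]
```

Emit:
apply_moves --steps "0 0 0.1 0 1;0 0 0.19 0 1;0 0 0.205 0 1;0 0 0.21 0 1;0 0 0.21 0 1;0 0 0.21 0 1;0 0 0.21 0 1;0 0 0.1 0 1;0 0 0 0 1;0 0 -0.1 0 1"

```text
clock: 3.0
position: [0.4197, -0.2396, 0.2246]
tool_rot: [180.0, -0.0, 177.1]
wrist_force: [0.8, -0.1, 0.4]
width: 0.0003
gripper_force: 0.0
```

Emit:
apply_moves --steps "0.1 0 -0.1 0 -1;0.1 0 -0.1 0 -1;0.1 0 -0.1 0 -1;0.1 0 -0.1 0 -1;0.1 0 -0.1 0 -1;0.1 0 -0.1 0 -1;0.1 0 -0.1 0 -1;0.1 0 -0.1 0 -1;0.1 0 -0.1 0 -1;0.1 0 -0.1 0 -1"

```text
clock: 4.0
position: [0.3402, -0.2364, 0.3024]
tool_rot: [180.0, -0.0, 177.0]
wrist_force: [-0.9, -0.4, 0.1]
width: 0.0759
gripper_force: 0.0
```

Run:
```python
from h import *
print(telemetry.sense()["position"]); c,im=snap("wrist","c_wrist"); np.save("c.npy",c,allow_pickle=True); cv2.imwrite("c.png",im)
```

```text
[ 0.34018403 -0.23644575  0.30243674]
```

View pics/c_wrist.png

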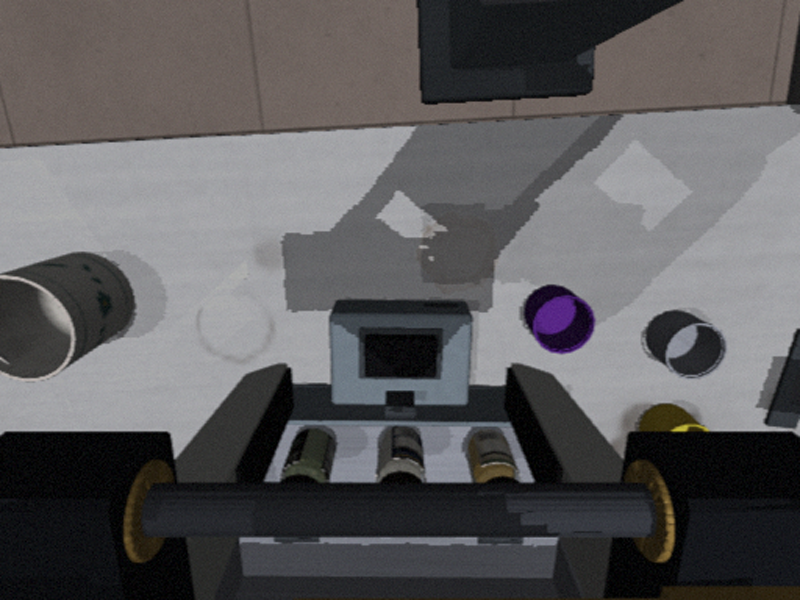

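The lid is open. Three jars stand inside, at about (310,455), (401,455) and (492,455), with the caps hidden by the gripper bar. I'll check them from the top and side cameras.

Run:
```python
from h import *
cw=np.load("c.npy",allow_pickle=True).item()
B=np.array([.528,-.246,0]);Rb=R.from_euler("z",-3.1,degrees=True).as_matrix()
for u in (310,401,492):
    p=plane(cw,np.array([u,455])*.64,.05)[0]; o=cw["xyz"]; d=p-o
    t=((B-o)@Rb[:,0]-.018)/(d@Rb[:,0]); q=o+t*d; print(((q-B)@Rb).round(4))
c,im=snap("top");s,im2=snap("side")
np.save("d.npy",[c,s],allow_pickle=True)
a=im[170:235,240:360];b=im2[190:300,200:340]
a=cv2.resize(a,None,fx=6.6,fy=6.6,interpolation=cv2.INTER_CUBIC)[:290,:780];b=cv2.resize(b,None,fx=5,fy=5,interpolation=cv2.INTER_CUBIC)
cv2.imwrite("pics/d_top.png",a);cv2.imwrite("pics/d_side.png",b);print(a.shape,b.shape)
```

```text
[-0.018  -0.0762  0.0657]
[-0.018   0.0018  0.0654]
[-0.018   0.0798  0.0652]
(290, 780, 3) (550, 700, 3)
```

View pics/d_side.png

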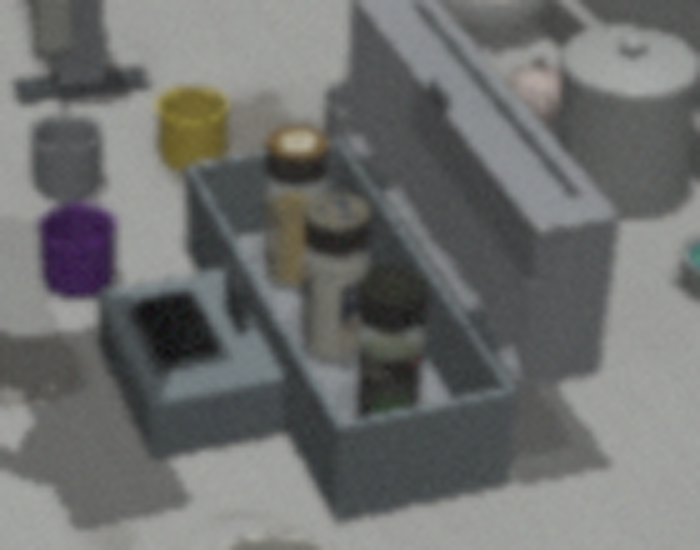

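View pics/d_top.png

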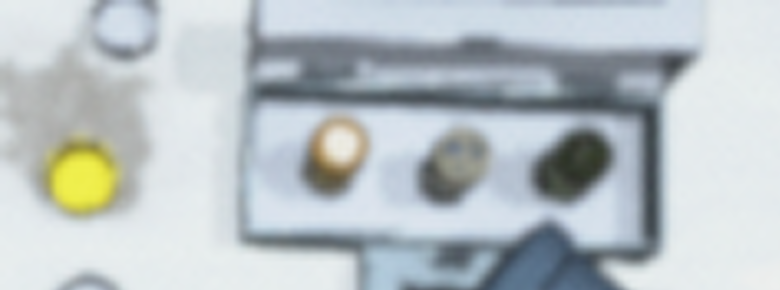

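Three caps are visible in both views: top crop at (342,145), (462,153) and (585,152), side crop at (297,142), (338,212) and (394,284). I'll cast these onto z=0.113.

Run:
```python
from h import *
c,s=np.load("d.npy",allow_pickle=True)
B=np.array([.528,-.246,0]);Rb=R.from_euler("z",-3.1,degrees=True).as_matrix()
T=[(342,145),(462,153),(585,152)];S=[(297,142),(338,212),(394,284)]
for t,q in zip(T,S):
    a=plane(c,np.array(t)/6.6+[240,170],.113)[0];b=plane(s,np.array(q)/5+[200,190],.113)[0]
    print(a.round(4),b.round(4),((a-B)@Rb)[:2].round(4),((b-B)@Rb)[:2].round(4))
# chamber rim corners in top crop: front-left(245,238), back-left(252,92), front right(650,255), back right(660,100)
print(plane(c,np.array([(245,240),(250,90),(652,258),(660,98)])/6.6+[240,170],.07).round(3))
for y in (-.085,0,.085): print((B+Rb@[0,y,0]).round(4))
print(steps([.527,-.16,.25]))
```

```text
[ 0.5345 -0.1678  0.113 ] [ 0.5346 -0.1652  0.113 ] [0.0022 0.0785] [0.0023 0.0811]
[ 0.5274 -0.2482  0.113 ] [ 0.526  -0.2482  0.113 ] [-0.0005 -0.0022] [-0.0018 -0.0023]
[ 0.5264 -0.3307  0.113 ] [ 0.5254 -0.329   0.113 ] [ 0.003  -0.0847] [ 0.0019 -0.083 ]
[[ 0.477 -0.103  0.07 ]
 [ 0.582 -0.109  0.07 ]
 [ 0.459 -0.381  0.07 ]
 [ 0.571 -0.393  0.07 ]]
[ 0.5234 -0.3309  0.    ]
[ 0.528 -0.246  0.   ]
[ 0.5326 -0.1611  0.    ]
[-0.2283  0.1077  0.0658  0.    ]
```

Emit:
apply_moves --steps "-0.237 0.102 0.065 0 -0.5;-0.237 0.102 0.065 0 -0.5;-0.237 0.102 0.065 0 -0.5;-0.237 0.102 0.065 0 -0.5;-0.237 0.102 0.065 0 -0.5;-0.237 0.102 0.065 0 -0.5;-0.237 0.102 0.065 0 -0.5"

```text
clock: 4.85
position: [0.5329, -0.1653, 0.2508]
tool_rot: [-180.0, -0.0, 177.0]
wrist_force: [-1.0, 0.5, -0.2]
width: 0.0698
gripper_force: 0.0
```

Run:
```python
from h import *
print(telemetry.sense()["position"],telemetry.sense()["width"]); print(steps([.5335,-.1645,.101],177)); c,im=snap("wrist","e_wrist"); print(proj(c,[[.5335,-.1645,.113]])/.64)
```

```text
[ 0.53292863 -0.16525777  0.25084684] 0.06979452466387584
[-0.0007  0.001   0.1873 -0.    ]
[[399.98017411 297.4280417 ]]
```

View pics/e_wrist.png

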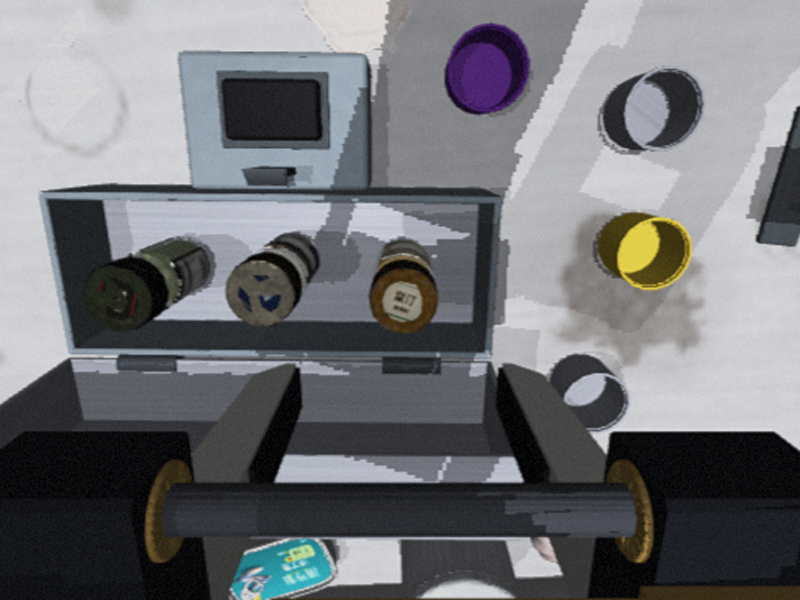

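The cap is at (403,297) against a prediction of (400,297), about 1 mm off, so I can descend. The other caps are at (264,290) and (125,294), and the steel pots at (588,393) and (655,110).

Emit:
apply_moves --steps "-0.001 0.002 0.06 0 -0.5;-0.001 0.002 0.12 0 -0.5;-0.001 0.002 0.17 0 -0.5;-0.001 0.002 0.187 0 -0.5;-0.001 0.002 0.187 0 -0.5;-0.001 0.002 0.187 0 1;-0.001 0.002 0.187 0 1;-0.001 0.002 0.187 0 1;-0.001 0.002 0.187 0 1;-0.001 0.002 0.187 0 1" --grip_force 25

```text
clock: 5.9
position: [0.535, -0.1634, 0.1019]
tool_rot: [-180.0, 0.1, 177.0]
wrist_force: [-0.0, 1.3, 6.0]
width: 0.0405
gripper_force: 25.0
```

Emit:
apply_moves --steps "0 0 -0.03 0 1;0 0 -0.08 0 1;0 0 -0.14 0 1;0 0 -0.2 0 1;0 0 -0.25 0 1;0 0 -0.25 0 1"

```text
clock: 6.5
position: [0.5361, -0.1639, 0.3067]
tool_rot: [-179.8, 0.5, 177.0]
wrist_force: [0.3, -0.0, -1.2]
width: 0.0403
gripper_force: 25.0
```

Run:
```python
from h import *
s=telemetry.sense();print(s["position"],s["width"],s["gripper_force"]); print(steps([.36,.24,.30],170.7))
```

```text
[ 0.5361346  -0.16390577  0.30667008] 0.04033270544939794 24.980463087558746
[0.2463 0.4927 0.0048 0.0175]
```

Emit:
apply_moves --steps "0.196 0.495 0 0.0175 1;0.196 0.495 0 0.0175 1;0.196 0.495 0 0.0175 1;0.196 0.495 0 0.0175 1;0.196 0.495 0 0.0175 1;0.196 0.495 0 0.0175 1;0.196 0.495 0 0.0175 1;0.196 0.495 0 0.0175 1;0.196 0.495 0 0.0175 1;0.196 0.495 0 0.0175 1"

```text
clock: 7.5
position: [0.3972, 0.2426, 0.3002]
tool_rot: [-180.0, -0.1, 170.9]
wrist_force: [0.7, -0.6, -0.2]
width: 0.0407
gripper_force: 25.0
```

Run:
```python
from h import *
s=telemetry.sense();print(s["position"],s["tool_rot"],s["width"]); c,im=snap("wrist","f_wrist");np.save("f.npy",c,allow_pickle=True); cv2.imwrite("f.png",im)
```

```text
[0.39724706 0.24256957 0.30015588] [-1.79978029e+02 -7.71904502e-02  1.70910388e+02] 0.040664487778837764
```

View pics/f_wrist.png

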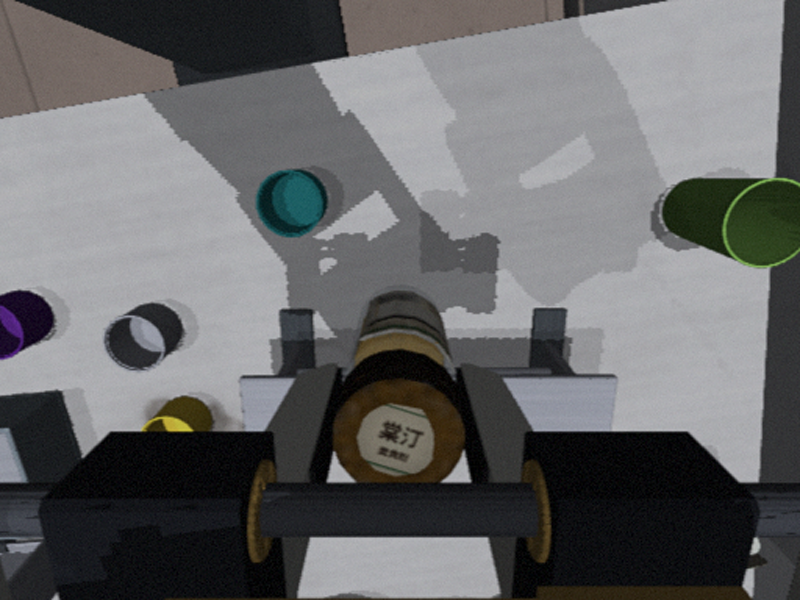

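The ledge's front top corners are at (241,376) and (617,377). The held jar is upright.

Run:
```python
from h import *
c=np.load("f.npy",allow_pickle=True).item()
# refine front edge rows by gradient on native image columns
g=cv2.cvtColor(cv2.imread("f.png"),cv2.COLOR_BGR2GRAY).astype(float)
for u in (165,175,340,360,380): 
    col=g[225:260,u-2:u+3].mean(1); print(u,col.astype(int).tolist())
e=plane(c,np.array([(241,376.5),(617,376.5)])*.64,.1);d=e[1]-e[0];L=np.hypot(*d[:2]);print(e,L,"yaw",np.degrees(np.arctan2(-d[0],d[1])))
m=e.mean(0);n=np.array([d[1],-d[0]])/L;print("ctr",m[:2]+.027*n, [ (m[:2]+.027*n+k*d[:2]/L).round(4) for k in (-.085,0,.085)])
```

```text
165 [174, 174, 174, 174, 174, 174, 175, 175, 172, 173, 172, 174, 173, 177, 171, 73, 50, 115, 141, 151, 154, 150, 155, 156, 154, 153, 153, 156, 156, 156, 153, 151, 153, 151, 150]
175 [108, 114, 115, 113, 117, 127, 128, 117, 113, 115, 114, 126, 129, 128, 131, 59, 55, 117, 141, 152, 154, 151, 153, 156, 156, 152, 155, 157, 157, 157, 154, 153, 154, 153, 153]
340 [41, 41, 41, 37, 36, 37, 35, 36, 34, 37, 44, 60, 70, 75, 50, 44, 79, 128, 146, 147, 145, 148, 151, 149, 148, 149, 148, 151, 152, 155, 153, 150, 146, 147, 150]
360 [60, 60, 59, 63, 55, 51, 45, 41, 38, 37, 36, 36, 37, 31, 33, 46, 83, 129, 147, 147, 146, 148, 151, 150, 150, 147, 149, 150, 151, 152, 151, 150, 149, 146, 150]
380 [146, 148, 145, 148, 147, 148, 149, 148, 147, 147, 148, 150, 151, 148, 99, 55, 87, 127, 145, 149, 149, 152, 154, 150, 151, 150, 151, 154, 153, 152, 151, 151, 150, 148, 152]
[[0.45709494 0.1153865  0.1       ]
 [0.50067129 0.38860547 0.1       ]] 0.27667219306001817 yaw -9.06191701651233
ctr [0.50554612 0.24774344] [array([0.4922, 0.1638]), array([0.5055, 0.2477]), array([0.5189, 0.3317])]
```

Run:
```python
from h import *
print(steps([.5185,.332,.30],170.9), steps([.5185,.332,.195],170.9))
```

```text
[-1.308e-01  1.361e-01 -0.000e+00 -1.000e-04] [-1.310e-01  1.362e-01  1.312e-01 -1.000e-04]
```

Emit:
apply_moves --steps "-0.131 0.136 0 0 1;-0.131 0.136 0 0 1;-0.131 0.136 0 0 1;-0.131 0.136 0 0 1;-0.131 0.136 0.05 0 1;-0.131 0.136 0.09 0 1;-0.131 0.136 0.115 0 1;-0.131 0.136 0.125 0 1;-0.131 0.136 0.129 0 1;-0.131 0.136 0.129 0 1"

```text
clock: 8.55
position: [0.5201, 0.3303, 0.1985]
tool_rot: [180.0, 0.0, 170.7]
wrist_force: [-0.1, -0.6, -1.0]
width: 0.0401
gripper_force: 25.0
```

Run:
```python
from h import *
s=telemetry.sense();print(s["position"],s["tool_rot"],s["wrist_force"]); c,im=snap("wrist","g_wrist");np.save("g.npy",c,allow_pickle=True)
```

```text
[0.52007294 0.33033055 0.19848867] [1.79978202e+02 3.62896391e-02 1.70671348e+02] [-0.11478894 -0.63819857 -1.04455414]
```

View pics/g_wrist.png

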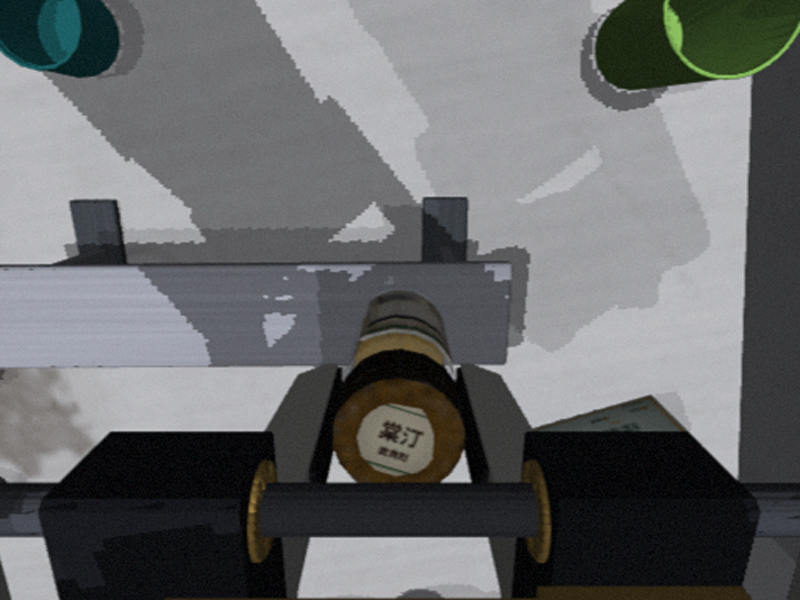

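The ledge's front edge is at row 264, its back edge at row 365 and its right end at column 511. The jar's base front is at (404,291).

Run:
```python
from h import *
c=np.load("g.npy",allow_pickle=True).item()
n=R.from_euler("z",-9.1,degrees=True).as_matrix()
for nm,p,z in [("front",(404,264),.1),("back",(404,365.5),.1),("jarfront",(404,291),.1035),("corner",(512,263),.1)]:
    q=plane(c,np.array(p)*.64,z)[0]; print(nm,q.round(4),(q@n).round(4))
print("tcp",telemetry.sense()["position"]@n)
```

```text
front [0.4932 0.3375 0.1   ] [0.4336 0.4112 0.1   ]
back [0.5459 0.329  0.1   ] [0.487  0.4112 0.1   ]
jarfront [0.5056 0.3354 0.1035] [0.4462 0.4112 0.1035]
corner [0.5012 0.3892 0.1   ] [0.4333 0.4635 0.1   ]
tcp [0.46136249 0.40868878 0.19892147]
```

Emit:
apply_moves --steps "0.002 0 0.002 0 1;0.002 0 0.004 0 1;0.002 0 0.0045 0 1;0.002 0 0.0045 0 1;0.002 0 0.0045 0 -0.4;0.002 0 0.0045 0 -0.4;0.002 0 0.0045 0 -0.4;0.002 0 0.0045 0 -0.4;0.002 0 -0.06 0 -0.4;0.002 0 -0.12 0 -0.4"

```text
clock: 9.6
position: [0.5176, 0.3307, 0.2942]
tool_rot: [-179.9, -0.1, 170.7]
wrist_force: [0.8, 1.2, -0.4]
width: 0.0652
gripper_force: 0.0
```

Run:
```python
from h import *
s=telemetry.sense();print(s["position"],s["width"]);print(steps([.529,-.2475,.30],177))
n=R.from_euler("z",-9.1,degrees=True).as_matrix()
for y in (.3235,.2385): print(n@[.4600,y,0])
```

```text
[0.51761066 0.3306954  0.29424773] 0.0651500475367492
[-0.1308 -0.711  -0.0063 -0.0175]
[0.50537449 0.24667566 0.        ]
[0.49193105 0.16274548 0.        ]
```

Emit:
apply_moves --steps "-0.131 -0.711 0 -0.0175 -0.5;-0.131 -0.711 0 -0.0175 -0.5;-0.131 -0.711 0 -0.0175 -0.5;-0.131 -0.711 0 -0.0175 -0.5;-0.131 -0.711 0 -0.0175 -0.5;-0.131 -0.711 0 -0.0175 -0.5;-0.131 -0.711 0 -0.0175 -0.5;-0.131 -0.711 0 -0.0175 -0.5;-0.131 -0.711 0 -0.0175 -0.5;-0.131 -0.711 0 -0.0175 -0.5"

```text
clock: 10.6
position: [0.5278, -0.171, 0.2941]
tool_rot: [-180.0, 0.0, 177.0]
wrist_force: [1.0, 0.5, 0.6]
width: 0.0701
gripper_force: 0.0
```

Run:
```python
from h import *
s=telemetry.sense();print(s["position"],s["joint_vel"].round(0));print(steps([.529,-.2475,.24],177))
```

```text
[ 0.52776285 -0.17099468  0.29414586] [-49.  16. -22.  -0.   5. -48.]
[-0.0065 -0.0954  0.0677 -0.    ]
```

Emit:
apply_moves --steps "-0.006 -0.095 0 0 -0.5;-0.006 -0.095 0 0 -0.5;-0.006 -0.095 0.067 0 -0.5;-0.006 -0.095 0.067 0 -0.5;-0.006 -0.095 0.067 0 -0.5"

```text
clock: 11.1
position: [0.5286, -0.2446, 0.2401]
tool_rot: [179.9, -0.1, 177.0]
wrist_force: [-0.9, -0.5, 0.2]
width: 0.0698
gripper_force: 0.0
```

Run:
```python
from h import *
s=telemetry.sense();print(s["position"]);print(steps([.529,-.2475,.101],177))
c,im=snap("wrist","k_wrist");cv2.imwrite("k.png",im);print(proj(c,[[.529,-.2475,.113],[.525,-.331,.113],[.4352,.0098,.044],[.648,-.022,.044]]))
# cap: round blob near prediction
hsv=cv2.GaussianBlur(im,(3,3),0)
cv2.imwrite("pics/k_crop.png",cv2.resize(im[120:290,60:512],(792,298),interpolation=cv2.INTER_CUBIC))
```

```text
[ 0.52860119 -0.2445575   0.24009136]
[-0.0011 -0.0038  0.1739  0.    ]
[[251.55608603 194.08030232]
 [155.13414861 194.4893587 ]
 [510.8782249   68.22241034]
 [451.32810246 265.01450415]]
```

View pics/k_crop.png

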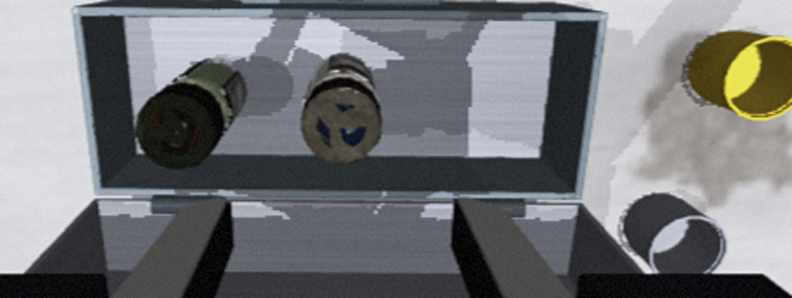

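The middle cap is at native (254.6,191.9) against a prediction of (251.6,194.1). I'll correct by about 2 mm.

Emit:
apply_moves --steps "0.0014 -0.001 0.06 0 -0.5;0.0014 -0.001 0.12 0 -0.5;0.0014 -0.001 0.16 0 -0.5;0.0014 -0.001 0.174 0 -0.5;0.0014 -0.001 0.174 0 -0.5;0.0014 -0.001 0.174 0 1;0.0014 -0.001 0.174 0 1;0.0014 -0.001 0.174 0 1;0.0014 -0.001 0.174 0 1;0.0014 -0.001 0.174 0 1"

```text
clock: 12.15
position: [0.5281, -0.2459, 0.1018]
tool_rot: [-180.0, 0.1, 177.0]
wrist_force: [-0.1, 0.7, 4.4]
width: 0.0406
gripper_force: 25.0
```

Emit:
apply_moves --steps "0 0 -0.03 0 1;0 0 -0.08 0 1;0 0 -0.14 0 1;0 0 -0.2 0 1;0 0 -0.25 0 1;0 0 -0.25 0 1"

```text
clock: 12.75
position: [0.5292, -0.2466, 0.3068]
tool_rot: [-179.8, 0.5, 177.0]
wrist_force: [0.0, 0.2, -0.9]
width: 0.0405
gripper_force: 25.0
```

Run:
```python
from h import *
s=telemetry.sense();print(s["position"],s["width"],s["gripper_force"]); print(steps([.5054,.2467,.30],170.9))
```

```text
[ 0.5291801  -0.24661141  0.30683216] 0.04048214578928302 24.958378449082375
[0.062  0.6143 0.0055 0.0169]
```

Emit:
apply_moves --steps "0.062 0.614 0 0.017 1;0.062 0.614 0 0.017 1;0.062 0.614 0 0.017 1;0.062 0.614 0 0.017 1;0.062 0.614 0 0.017 1;0.062 0.614 0 0.017 1;0.062 0.614 0 0.017 1;0.062 0.614 0 0.017 1;0.062 0.614 0 0.017 1;0.062 0.614 0 0.017 1"

```text
clock: 13.75
position: [0.503, 0.2496, 0.3001]
tool_rot: [-180.0, -0.1, 170.9]
wrist_force: [0.8, -1.0, -0.9]
width: 0.0402
gripper_force: 25.0
```

Emit:
apply_moves --steps "0 0.0 0 0 1;0 0 0 0 1;0 0 0 0 1"

```text
clock: 14.05
position: [0.5038, 0.2464, 0.3005]
tool_rot: [-180.0, -0.0, 170.8]
wrist_force: [-0.2, 0.2, -1.3]
width: 0.0403
gripper_force: 25.0
```

Run:
```python
from h import *
s=telemetry.sense();print(s["position"],s["tool_rot"],s["joint_vel"].round(1));print(steps([.5054,.2467,.197],170.9))
```

```text
[0.50384823 0.24643668 0.30046892] [-1.79955343e+02 -4.51494478e-02  1.70843635e+02] [-0.8 -0.4 -0.   0.   0.1  0.1]
[-0.002   0.0007  0.1293 -0.0002]
```

Emit:
apply_moves --steps "-0.003 0 0.05 0 1;-0.003 0 0.09 0 1;-0.003 0 0.115 0 1;-0.003 0 0.125 0 1;-0.003 0 0.13 0 1;-0.003 0 0.132 0 1;-0.003 0 0.132 0 1"

```text
clock: 14.75
position: [0.5067, 0.2469, 0.1963]
tool_rot: [180.0, 0.1, 170.9]
wrist_force: [-1.4, -0.3, -0.9]
width: 0.0403
gripper_force: 25.0
```

Run:
```python
from h import *
s=telemetry.sense();print(s["position"],s["wrist_force"]); c,im=snap("wrist","l_wrist");np.save("l.npy",c,allow_pickle=True)
```

```text
[0.5067117  0.24687102 0.19627753] [-1.41459866 -0.33677678 -0.90254477]
```

View pics/l_wrist.png

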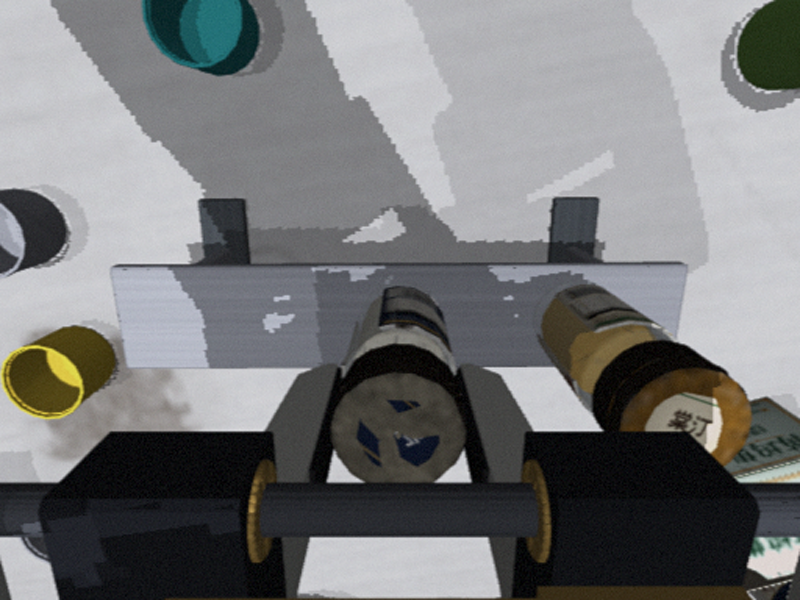

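The second jar's base front is at row 286, with the ledge between rows 265 and 367, so it is centred. The first jar stands at (585,330). Releasing now.

Emit:
apply_moves --steps "0 0 0.001 0 1;0 0 0.001 0 1;0 0 0.001 0 -0.4;0 0 0.001 0 -0.4;0 0 0.001 0 -0.4;0 0 0.001 0 -0.4;0 0 -0.06 0 -0.4;0 0 -0.12 0 -0.4;0 0 -0.13 0 -0.4"

```text
clock: 15.7
position: [0.5078, 0.2476, 0.305]
tool_rot: [179.8, 0.4, 170.9]
wrist_force: [-0.1, -0.4, -0.0]
width: 0.0651
gripper_force: 0.0
```

Run:
```python
from h import *
print(steps([.525,-.326,.30],177))
```

```text
[-0.1347 -0.7046  0.0043 -0.017 ]
```

Emit:
apply_moves --steps "-0.135 -0.705 0 -0.017 -0.5;-0.135 -0.705 0 -0.017 -0.5;-0.135 -0.705 0 -0.017 -0.5;-0.135 -0.705 0 -0.017 -0.5;-0.135 -0.705 0 -0.017 -0.5;-0.135 -0.705 0 -0.017 -0.5;-0.135 -0.705 0 -0.017 -0.5;-0.135 -0.705 0 -0.017 -0.5;-0.135 -0.705 0 -0.017 -0.5;-0.135 -0.705 0 -0.017 -0.5"

```text
clock: 16.7
position: [0.5209, -0.2549, 0.2991]
tool_rot: [180.0, -0.0, 177.0]
wrist_force: [0.5, 0.3, -0.2]
width: 0.0699
gripper_force: 0.0
```

Emit:
apply_moves --steps "-0.007 -0.092 0 0 -0.5;-0.007 -0.092 0 0 -0.5;-0.007 -0.092 0.07 0 -0.5;-0.007 -0.092 0.07 0 -0.5;-0.007 -0.092 0.07 0 -0.5;-0.007 -0.092 0.07 0 -0.5"

```text
clock: 17.3
position: [0.5237, -0.3264, 0.2452]
tool_rot: [-179.9, 0.1, 177.0]
wrist_force: [0.4, -0.7, 0.1]
width: 0.0702
gripper_force: 0.0
```

Run:
```python
from h import *
s=telemetry.sense();print(s["position"]);print(steps([.525,-.326,.101],177))
c,im=snap("wrist");np.save("m.npy",c,allow_pickle=True);print(proj(c,[[.525,-.326,.113]]))
cv2.imwrite("pics/m_crop.png",cv2.resize(im[130:260,160:360],None,fx=4,fy=4,interpolation=cv2.INTER_CUBIC))
```

```text
[ 0.52367783 -0.32639405  0.24519667]
[-1.400e-03  7.000e-04  1.802e-01  1.000e-04]
[[255.75346874 192.70578334]]
```

View pics/m_crop.png

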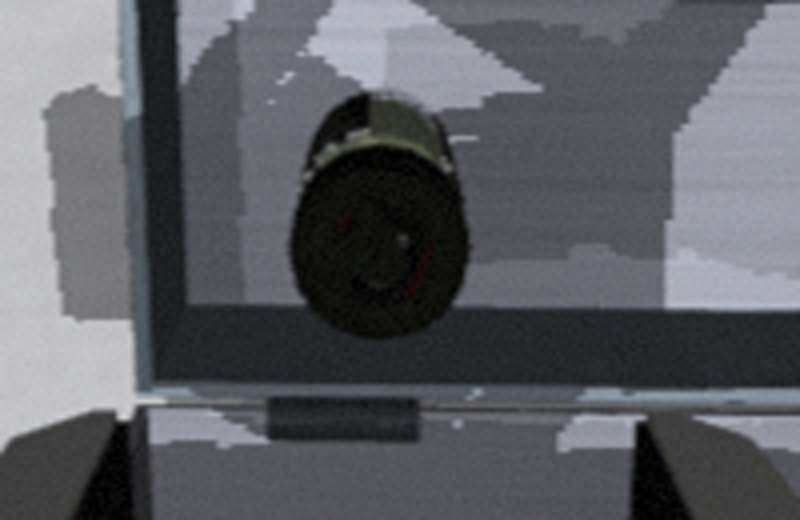

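The cap is centred under the tool, with crop (380,242) giving native (255,190.5). I can go straight down.

Emit:
apply_moves --steps "0 0 0.06 0 -0.5;0 0 0.12 0 -0.5;0 0 0.165 0 -0.5;0 0 0.18 0 -0.5;0 0 0.18 0 -0.5;0 0 0.18 0 1;0 0 0.18 0 1;0 0 0.18 0 1;0 0 0.18 0 1;0 0 0.18 0 1"

```text
clock: 18.35
position: [0.5234, -0.3269, 0.1003]
tool_rot: [-180.0, 0.1, 177.0]
wrist_force: [-1.3, 0.7, 4.5]
width: 0.0407
gripper_force: 25.0
```

Emit:
apply_moves --steps "0 0 -0.03 0 1;0 0 -0.08 0 1;0 0 -0.14 0 1;0 0 -0.2 0 1;0 0 -0.25 0 1;0 0 -0.25 0 1"

```text
clock: 18.95
position: [0.5244, -0.3276, 0.3055]
tool_rot: [-179.7, 0.4, 177.0]
wrist_force: [-0.1, 0.6, -1.2]
width: 0.0405
gripper_force: 25.0
```

Run:
```python
from h import *
s=telemetry.sense();print(s["position"],s["width"],s["gripper_force"]); print(steps([.4919,.1627,.30],170.9))
```

```text
[ 0.52436173 -0.32758826  0.30552087] 0.04047755774480186 24.99922603368759
[0.0726 0.6099 0.0032 0.017 ]
```

Emit:
apply_moves --steps "0.0726 0.61 0 0.017 1;0.0726 0.61 0 0.017 1;0.0726 0.61 0 0.017 1;0.0726 0.61 0 0.017 1;0.0726 0.61 0 0.017 1;0.0726 0.61 0 0.017 1;0.0726 0.61 0 0.017 1;0.0726 0.61 0 0.017 1;0.0726 0.61 0 0.017 1;0.0726 0.61 0 0.017 1"

```text
clock: 19.95
position: [0.4896, 0.1661, 0.2987]
tool_rot: [-180.0, -0.1, 170.9]
wrist_force: [1.3, -0.1, -1.0]
width: 0.0401
gripper_force: 25.0
```

Emit:
apply_moves --steps "0 0.0 0 0 1;0 0 0 0 1;0 0 0 0 1"

```text
clock: 20.25
position: [0.4905, 0.1629, 0.2989]
tool_rot: [-180.0, -0.0, 170.8]
wrist_force: [-1.0, -0.7, -0.3]
width: 0.0406
gripper_force: 25.0
```

Run:
```python
from h import *
s=telemetry.sense();print(s["position"],s["tool_rot"]);print(steps([.4919,.1627,.194],170.9))
```

```text
[0.49051993 0.16285133 0.29894406] [-1.79967647e+02 -4.17467392e-02  1.70836554e+02]
[-0.0018  0.0002  0.1312 -0.0002]
```

Emit:
apply_moves --steps "-0.002 0 0.05 0 1;-0.002 0 0.09 0 1;-0.002 0 0.115 0 1;-0.002 0 0.127 0 1;-0.002 0 0.131 0 1;-0.002 0 0.133 0 1;-0.002 0 0.133 0 1"

```text
clock: 20.95
position: [0.4926, 0.1634, 0.1938]
tool_rot: [180.0, 0.1, 170.9]
wrist_force: [0.4, -0.2, -0.7]
width: 0.0402
gripper_force: 25.0
```

Run:
```python
from h import *
s=telemetry.sense();print(s["position"],s["wrist_force"]); c,im=snap("wrist","n_wrist");np.save("n.npy",c,allow_pickle=True)
```

```text
[0.49262357 0.16336077 0.19383731] [ 0.42196596 -0.15464029 -0.71786959]
```

View pics/n_wrist.png

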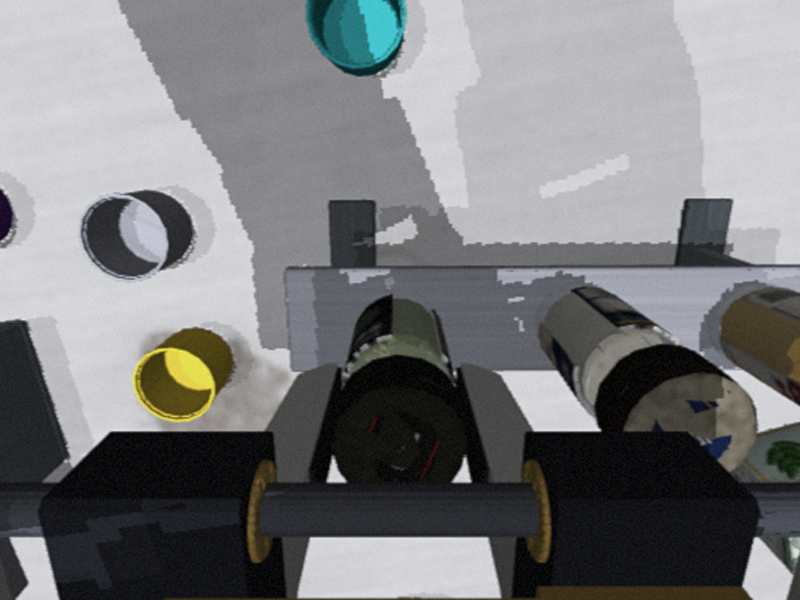

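This jar's base front is at row 295 while its neighbours are at 287, so I'll shift about 3 mm toward the robot before releasing. Steel pot B is at (125,236).

Emit:
apply_moves --steps "0.0037 0 0.0005 0 1;0.0037 0 0.0015 0 1;0.0037 0 0.0015 0 1;0.0037 0 0.0015 0 -0.4;0.0037 0 0.0015 0 -0.4;0.0037 0 0.0015 0 -0.4;0.0037 0 0.0015 0 -0.4;0.0037 0 -0.06 0 -0.4;0.0037 0 -0.12 0 -0.4;0.0037 0 -0.13 0 -0.4"

```text
clock: 22.0
position: [0.4909, 0.1644, 0.3022]
tool_rot: [179.8, 0.4, 170.9]
wrist_force: [0.2, 0.7, 0.6]
width: 0.0652
gripper_force: 0.0
```

Run:
```python
from h import *
c=np.load("n.npy",allow_pickle=True).item()
# pot B centre: rim ellipse (125,236) at z .044
print(plane(c,np.array([125,236])*.64,.044), plane(c,np.array([175,374])*.64,.044))
print(telemetry.sense()["position"]); print(steps([.42,.0,.30],180))
```

```text
[[0.43523762 0.01251539 0.044     ]] [[0.52405352 0.01616881 0.044     ]]
[0.4908713  0.16440131 0.30223015]
[ 0.0549 -0.2169  0.0017 -0.0253]
```

Run:
```python
from h import *
print(steps([.435,.0115,.30],177),steps([.435,.0115,.18],177))
```

```text
[ 0.0387 -0.1998  0.0019 -0.017 ] [ 0.0398 -0.2002  0.1519 -0.017 ]
```

Emit:
apply_moves --steps "0.039 -0.2 0 -0.017 -0.55;0.039 -0.2 0 -0.017 -0.55;0.039 -0.2 0 -0.017 -0.55;0.039 -0.2 0 -0.017 -0.55;0.039 -0.2 0.08 -0.017 -0.55;0.039 -0.2 0.15 -0.017 -0.55;0.039 -0.2 0.15 -0.017 -0.55;0.039 -0.2 0.15 -0.017 -0.55"

```text
clock: 22.8
position: [0.4316, 0.0114, 0.1744]
tool_rot: [180.0, -0.3, 177.0]
wrist_force: [0.6, 0.4, 0.8]
width: 0.0724
gripper_force: 0.0
```

```bash
cat > pot.py <<'E'
from h import *
def rim(c,im,guess,z=.044,win=60):
    """rim circle nearest the guess, by Hough, as a world point"""
    f=192/np.tan(np.radians(c["vertical_fov"]/2)); u,v=proj(c,guess)[0]
    r=f*.0255/np.linalg.norm(np.array(guess)-c["xyz"])
    g=cv2.GaussianBlur(cv2.cvtColor(im,cv2.COLOR_BGR2GRAY),(3,3),0)
    x0,y0=int(max(u-win,0)),int(max(v-win,0)); w=g[y0:int(v+win),x0:int(u+win)]
    h=cv2.HoughCircles(w,cv2.HOUGH_GRADIENT,1,8,param1=120,param2=8,minRadius=int(r*.88),maxRadius=int(r*1.12)+1)
    print("pred",u.round(1),v.round(1),"r",r.round(1))
    if h is None: return
    for x,y,q in h[0][:5]: 
        b=im[int(y+y0),int(x+x0)]; print((x+x0,y+y0,q),plane(c,[x+x0,y+y0],z)[0].round(4),b)
E
python3 - <<'E'
from pot import *
s=telemetry.sense();print(s["position"],s["width"])
c,im=snap("wrist","p_wrist"); rim(c,im,[.435,.0115,.044]); rim(c,im,[.648,-.022,.044]); rim(c,im,[.526,.0145,.044])
E
```

```text
[0.43163201 0.01135825 0.17442368] 0.07244131544165705
pred 255.4 196.6 r 29.0
(np.float32(254.5), np.float32(197.5), np.float32(28.0)) [0.4358 0.0107 0.044 ] [84 78 77]
(np.float32(253.5), np.float32(189.5), np.float32(27.7)) [0.4285 0.0102 0.044 ] [84 76 75]
(np.float32(251.5), np.float32(180.5), np.float32(27.9)) [0.4203 0.0089 0.044 ] [83 77 76]
(np.float32(259.5), np.float32(181.5), np.float32(28.0)) [0.4215 0.0158 0.044 ] [87 83 80]
pred 234.5 388.7 r 20.5
(np.float32(237.5), np.float32(361.5), np.float32(22.4)) [ 0.6125 -0.0163  0.044 ] [45 42 40]
pred 263.5 287.0 r 25.6
(np.float32(261.5), np.float32(296.5), np.float32(28.4)) [0.5363 0.0121 0.044 ] [15 58 70]
(np.float32(261.5), np.float32(265.5), np.float32(23.9)) [0.5029 0.0137 0.044 ] [13 52 62]
(np.float32(262.5), np.float32(288.5), np.float32(22.9)) [0.5276 0.0135 0.044 ] [ 59 177 195]
(np.float32(260.5), np.float32(275.5), np.float32(25.1)) [0.5134 0.0122 0.044 ] [ 65 189 198]
```

Hough puts pot B's rim at (.4358,.0107), within 1 mm of the earlier estimate. Grasping.

Emit:
apply_moves --steps "-0.004 -0.001 0.06 0 -0.55;-0.004 -0.001 0.12 0 -0.55;-0.004 -0.001 0.16 0 -0.55;-0.004 -0.001 0.173 0 -0.55;-0.004 -0.001 0.173 0 -0.55;-0.004 -0.001 0.173 0 1;-0.004 -0.001 0.173 0 1;-0.004 -0.001 0.173 0 1;-0.004 -0.001 0.173 0 1;-0.004 -0.001 0.173 0 1" --grip_force 15

```text
clock: 23.85
position: [0.437, 0.01, 0.0398]
tool_rot: [-180.0, 0.1, 177.0]
wrist_force: [-1.1, 0.8, 10.4]
width: 0.0504
gripper_force: 14.9
```

Emit:
apply_moves --steps "0 0 -0.03 0 1;0 0 -0.08 0 1;0 0 -0.14 0 1;0 0 -0.2 0 1;0 0 -0.22 0 1;0 0 -0.22 0 1"

```text
clock: 24.45
position: [0.4372, 0.0099, 0.2173]
tool_rot: [-180.0, 0.3, 177.0]
wrist_force: [-0.1, -0.2, -0.6]
width: 0.0504
gripper_force: 15.0
```

Run:
```python
from h import *
s=telemetry.sense();print(s["position"],s["width"],s["gripper_force"]);B=np.array([.5265,-.247,0]);Rb=R.from_euler("z",-3.1,degrees=True).as_matrix()
for y in (.07,-.07): p=B+Rb@[-.004,y,.215];print(p,steps(p,177))
```

```text
[0.43723482 0.00991243 0.21725675] 0.05044315263825162 14.953351649455726
[ 0.52629137 -0.17688612  0.215     ] [-0.1234 -0.2274  0.0035  0.    ]
[ 0.51872034 -0.31668125  0.215     ] [-0.1231 -0.4024  0.0036  0.    ]
```

Emit:
apply_moves --steps "-0.13 -0.4 0 0 1;-0.13 -0.4 0 0 1;-0.13 -0.4 0 0 1;-0.13 -0.4 0 0 1;-0.13 -0.4 0 0 1;-0.13 -0.4 0 0 1;-0.13 -0.4 0 0 1;-0.13 -0.4 0 0 1;-0.13 -0.4 0 0 1;-0.13 -0.4 0 0 1"

```text
clock: 25.45
position: [0.5229, -0.3139, 0.2136]
tool_rot: [179.9, -0.1, 177.0]
wrist_force: [0.2, 0.5, -1.8]
width: 0.0503
gripper_force: 15.0
```

Run:
```python
from h import *
s=telemetry.sense();print(s["position"],s["width"]);print(steps([.5245,-.315,.049],177))
```

```text
[ 0.52287568 -0.31385988  0.21359595] 0.05026773292436045
[-2.400e-03 -1.600e-03  2.057e-01  1.000e-04]
```

Emit:
apply_moves --steps "-0.002 0 0.05 0 1;-0.002 0 0.1 0 1;-0.002 0 0.15 0 1;-0.002 0 0.185 0 1;-0.002 0 0.195 0 1;-0.002 0 0.202 0 1;-0.002 0 0.205 0 1;-0.002 0 0.205 0 1"

```text
clock: 26.25
position: [0.5255, -0.3153, 0.0518]
tool_rot: [-179.9, 0.1, 177.0]
wrist_force: [-0.4, 0.1, -1.7]
width: 0.0501
gripper_force: 15.0
```

Run:
```python
from h import *
s=telemetry.sense();print(s["position"],s["wrist_force"],s["width"])
```

```text
[ 0.52547452 -0.3152612   0.05176283] [-0.36417802  0.10741619 -1.74371959] 0.05010141928643071
```

Emit:
apply_moves --steps "0 0 0.003 0 1;0 0 0.005 0 1;0 0 0.005 0 1;0 0 0.005 0 -0.4;0 0 0.005 0 -0.4;0 0 0.005 0 -0.4;0 0 0.005 0 -0.4;0 0 -0.05 0 -0.4;0 0 -0.11 0 -0.4;0 0 -0.17 0 -0.4"

```text
clock: 27.25
position: [0.5246, -0.3149, 0.1881]
tool_rot: [180.0, -0.0, 177.0]
wrist_force: [0.3, 0.1, 0.3]
width: 0.0651
gripper_force: 0.0
```

Run:
```python
from pot import *
s=telemetry.sense();print(s["position"],s["wrist_force"],s["width"])
c,im=snap("wrist"); rim(c,im,[.5245,-.315,.052],.052)
print(steps([.56,.0,.25],90),steps([.57,.06,.25],90))
```

```text
[ 0.52464325 -0.31490519  0.18812869] [0.34340465 0.14595947 0.3376051 ] 0.06512896005175133
pred 254.9 190.2 r 28.6
(np.float32(253.5), np.float32(183.5), np.float32(28.0)) [ 0.5182 -0.3159  0.052 ] [104  96  93]
(np.float32(255.5), np.float32(194.5), np.float32(32.4)) [ 0.5285 -0.3147  0.052 ] [95 85 86]
(np.float32(253.5), np.float32(170.5), np.float32(30.2)) [ 0.5064 -0.3153  0.052 ] [95 88 86]
(np.float32(261.5), np.float32(170.5), np.float32(32.4)) [ 0.5068 -0.3083  0.052 ] [102  93  91]
(np.float32(231.5), np.float32(161.5), np.float32(30.2)) [ 0.4975 -0.3339  0.052 ] [126 113 113]
[-0.0208  0.3971 -0.0687  0.2417] [-0.0293  0.4726 -0.0691  0.2417]
```

Emit:
apply_moves --steps "0 0 -0.06 0 -0.55;0 0 -0.08 0.02 -0.55;-0.135 0.374 -0.08 0.242 -0.55;-0.135 0.374 -0.08 0.242 -0.55;-0.135 0.374 -0.08 0.242 -0.55;-0.135 0.374 -0.08 0.242 -0.55;-0.135 0.374 -0.08 0.242 -0.55;-0.135 0.374 -0.08 0.242 -0.55;-0.135 0.374 -0.08 0.242 -0.55;-0.135 0.374 -0.08 0.242 -0.55"

```text
clock: 28.3
position: [0.6494, -0.0181, 0.25]
tool_rot: [180.0, -0.0, 103.4]
wrist_force: [0.2, -0.6, 0.7]
width: 0.0719
gripper_force: 0.0
```

Run:
```python
from pot import *
s=telemetry.sense();print(s["position"],s["tool_rot"],s["joint_vel"].round(0))
print(steps([.648,-.022,.19],90))
```

```text
[ 0.64935309 -0.01806429  0.25003986] [ 1.79989396e+02 -3.88760050e-02  1.03368063e+02] [-4. -1.  2. -1. -0. 83.]
[-0.0044 -0.0028  0.075   0.0371]
```

Emit:
apply_moves --steps "-0.003 -0.002 0.04 0.036 -0.55;-0.003 -0.002 0.075 0.036 -0.55;-0.003 -0.002 0.075 0.036 -0.55;-0.003 -0.002 0.075 0.036 -0.55"

```text
clock: 28.7
position: [0.6476, -0.0247, 0.1911]
tool_rot: [-180.0, -0.0, 90.7]
wrist_force: [-0.2, 0.1, 0.9]
width: 0.0722
gripper_force: 0.0
```

Run:
```python
from pot import *
s=telemetry.sense();print(s["position"],s["tool_rot"])
c,im=snap("wrist","q_wrist"); rim(c,im,[.648,-.022,.044])
t,it=snap("top"); rim(t,it,[.648,-.022,.044],win=25)
```

```text
[ 0.6475959  -0.02471429  0.19108351] [-1.79987529e+02 -2.11858078e-03  9.06788217e+01]
pred 255.5 183.9 r 27.6
(np.float32(253.5), np.float32(180.5), np.float32(26.0)) [ 0.6461 -0.0188  0.044 ] [114 103 101]
(np.float32(253.5), np.float32(168.5), np.float32(24.6)) [ 0.646  -0.0075  0.044 ] [106 100  96]
(np.float32(255.5), np.float32(155.5), np.float32(28.2)) [0.6477 0.0044 0.044 ] [94 89 87]
pred 258.6 171.4 r 5.4
```

View pics/q_wrist.png

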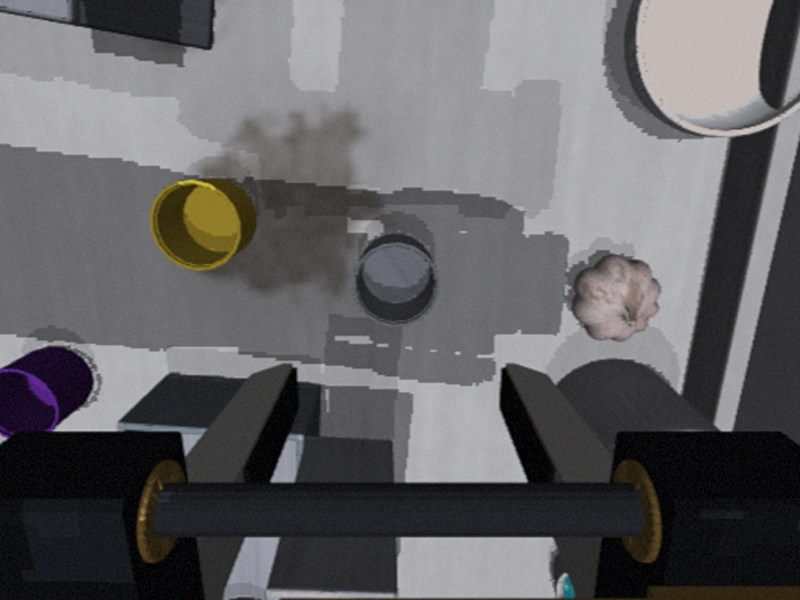

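The steel pot's rim centre is at (396,283), native (253.4,181.1), and it agrees with Hough. The garlic is at (617,297) and the big pan's near edge at about (640,362). I'll check body clearance to the pan.

Run:
```python
from pot import *
c=viewer.get_calibration("wrist")
for z in (.08,.1,.12): print(z,plane(c,np.array([(640,360),(560,380),(572,297)])*.64,z).round(3)[:,:2].tolist())
print(plane(c,[253.4,181.1],.044)); print(steps([.646,-.0195,.04]))
```

```text
0.08 [[0.78, -0.052], [0.738, -0.065], [0.739, -0.017]]
0.1 [[0.77, -0.044], [0.731, -0.055], [0.732, -0.011]]
0.12 [[0.759, -0.035], [0.724, -0.046], [0.725, -0.005]]
[[ 0.64701315 -0.01979627  0.044     ]]
[ 0.0067 -0.0031  0.1904  0.    ]
```

Emit:
apply_moves --steps "0.0064 -0.001 0 -0.02 -0.55;0.0064 -0.001 0.02 -0.04 -0.55;0.0064 -0.001 0.08 -0.04 -0.55;0.0064 -0.001 0.14 -0.04 -0.55;0.0064 -0.001 0.175 -0.04 -0.55;0.0064 -0.001 0.188 -0.04 -0.55;0.0064 -0.001 0.188 -0.04 -0.55"

```text
clock: 29.5
position: [0.6469, -0.0196, 0.0405]
tool_rot: [-180.0, -0.0, 105.0]
wrist_force: [-0.5, 0.2, -0.4]
width: 0.072
gripper_force: 0.0
```

Emit:
apply_moves --steps "0 0 0 0 1;0 0 0 0 1;0 0 0 0 1;0 0 0 0 1;0 0 0 0 1"

```text
clock: 30.0
position: [0.6472, -0.0197, 0.0417]
tool_rot: [179.9, 0.0, 105.0]
wrist_force: [-1.6, -0.5, 6.7]
width: 0.0505
gripper_force: 14.9
```

Emit:
apply_moves --steps "0 0 -0.03 0 1;0 0 -0.08 0 1;0 0 -0.14 0 1;0 0 -0.2 0 1;0 0 -0.26 0 1;0 0 -0.26 0 1"

```text
clock: 30.6
position: [0.649, -0.0197, 0.2561]
tool_rot: [179.4, 0.2, 104.9]
wrist_force: [0.2, -0.0, -0.6]
width: 0.0501
gripper_force: 15.0
```

Run:
```python
from h import *
s=telemetry.sense();print(s["position"],s["tool_rot"],s["width"],s["gripper_force"]);print(steps([.5325,-.175,.25],177))
```

```text
[ 0.64897303 -0.01974298  0.25613369] [179.36261162   0.23919372 104.9453421 ] 0.05014762493318582 14.988585330647766
[-0.1499 -0.1908  0.0062 -0.2002]
```

Emit:
apply_moves --steps "-0.15 -0.19 0 -0.2 1;-0.15 -0.19 0 -0.2 1;-0.15 -0.19 0 -0.2 1;-0.15 -0.19 0 -0.2 1;-0.15 -0.19 0 -0.2 1;-0.15 -0.19 0 -0.2 1;-0.15 -0.19 0 -0.2 1;-0.15 -0.19 0 -0.2 1;-0.15 -0.19 0 -0.2 1;-0.15 -0.19 0 -0.2 1"

```text
clock: 31.6
position: [0.5305, -0.1746, 0.248]
tool_rot: [180.0, -0.0, 177.0]
wrist_force: [-0.1, -0.6, -1.5]
width: 0.0504
gripper_force: 15.0
```

Run:
```python
from h import *
s=telemetry.sense();print(s["position"],s["tool_rot"],s["width"]);print(steps([.5315,-.175,.050],177))
```

```text
[ 0.53046013 -0.17463752  0.24796365] [ 1.79993514e+02 -1.52481525e-02  1.76992177e+02] 0.05039912854054204
[-0.0014 -0.0004  0.2475 -0.    ]
```

Emit:
apply_moves --steps "-0.001 0 0.06 0 1;-0.001 0 0.12 0 1;-0.001 0 0.17 0 1;-0.001 0 0.215 0 1;-0.001 0 0.235 0 1;-0.001 0 0.243 0 1;-0.001 0 0.246 0 1;-0.001 0 0.248 0 1;-0.001 0 0.248 0 1"

```text
clock: 32.5
position: [0.5319, -0.1749, 0.0507]
tool_rot: [-180.0, 0.1, 176.9]
wrist_force: [0.2, -0.6, -0.6]
width: 0.0504
gripper_force: 15.0
```

Emit:
apply_moves --steps "0 0 0.001 0 -0.4;0 0 0.001 0 -0.4;0 0 0.001 0 -0.4;0 0 0.001 0 -0.4;0 0 -0.05 0 -0.4;0 0 -0.11 0 -0.4;0 0 -0.17 0 -0.4;0 0 -0.24 0 -0.4;0 0 -0.24 0 -0.4"

```text
clock: 33.4
position: [0.5334, -0.1755, 0.248]
tool_rot: [-179.8, 0.5, 176.9]
wrist_force: [0.6, -0.2, 0.1]
width: 0.0652
gripper_force: 0.0
```

Run:
```python
from pot import *
s=telemetry.sense();print(s["position"],s["tool_rot"],s["width"])
c,im=snap("wrist","r_wrist"); rim(c,im,[.5315,-.175,.052],.052); rim(c,im,[.5245,-.315,.052],.052)
cv2.imwrite("r.png",im)
# lid_edge at open angle 1.6: radius/angle from hinge
B=np.array([.528,-.2455,0]);Rb=R.from_euler("z",-3.2,degrees=True).as_matrix()
for a in (0,.1,.3,.6,.9,1.2,1.6):
    x,z=-.1,.052; p=np.array([.055+x*np.cos(a)+z*np.sin(a),0,.07-x*np.sin(a)+z*np.cos(a)]); print(a,(B+Rb@p).round(3))
```

```text
[ 0.53342221 -0.17550402  0.24803393] [-179.81345077    0.51345212  176.94529301] 0.06519271550304866
pred 256.1 171.1 r 23.9
(np.float32(256.5), np.float32(170.5), np.float32(22.9)) [ 0.5308 -0.1746  0.052 ] [124 114 111]
(np.float32(257.5), np.float32(160.5), np.float32(21.6)) [ 0.5201 -0.1729  0.052 ] [98 91 89]
(np.float32(233.5), np.float32(122.5), np.float32(21.5)) [ 0.4796 -0.1953  0.052 ] [80 75 66]
pred 124.6 171.5 r 22.2
(np.float32(137.5), np.float32(162.5), np.float32(19.9)) [ 0.5156 -0.2997  0.052 ] [188 178 173]
(np.float32(125.5), np.float32(168.5), np.float32(23.3)) [ 0.5213 -0.3135  0.052 ] [166 154 152]
(np.float32(146.5), np.float32(157.5), np.float32(22.2)) [ 0.5108 -0.2894  0.052 ] [44 40 39]
0 [ 0.483 -0.243  0.122]
0.1 [ 0.489 -0.243  0.132]
0.3 [ 0.503 -0.244  0.149]
0.6 [ 0.53  -0.246  0.169]
0.9 [ 0.562 -0.247  0.181]
1.2 [ 0.595 -0.249  0.182]
1.6 [ 0.638 -0.252  0.168]
```

Both pots sit in the chamber, with rims found at (.531,-.175) and (.521,-.314). Next I close the fingers, go behind the open lid and swing it shut.

Emit:
apply_moves --steps "-0.182 -0.086 0 0 1;-0.182 -0.086 0 0 1;-0.182 -0.086 0 0 1;-0.182 -0.086 0 0 1;-0.182 -0.086 0 0 1;-0.182 -0.086 0 0 1;-0.182 -0.086 0.05 0 1;-0.182 -0.086 0.1 0 1;-0.182 -0.086 0.104 0 1;-0.182 -0.086 0.104 0 1"

```text
clock: 34.45
position: [0.6726, -0.2508, 0.1592]
tool_rot: [180.0, -0.1, 177.0]
wrist_force: [0.8, 0.1, 1.3]
width: 0.0005
gripper_force: 0.0
```

Run:
```python
from h import *
s=telemetry.sense();print(s["position"],s["tool_rot"],s["width"],s["wrist_force"])
B=np.array([.528,-.2455,0]);Rb=R.from_euler("z",-3.2,degrees=True).as_matrix()
for a in (1.6,1.4,1.2,1.0,.8,.6,.4,.2,.1,.05,0,-.05):
    p=np.array([.055-.095*np.cos(a)+.052*np.sin(a)+.0075,0,.07+.095*np.sin(a)+.052*np.cos(a)+.022]); print(a,(B+Rb@p).round(3),steps(B+Rb@p)[:3])
```

```text
[ 0.67263563 -0.2507969   0.15916189] [ 1.79979986e+02 -5.31115434e-02  1.76950896e+02] 0.0005110691375500178 [0.7655037  0.06724098 1.25532696]
1.6 [ 0.645 -0.252  0.185] [ 0.0344 -0.0034 -0.0328]
1.4 [ 0.625 -0.251  0.194] [ 0.0589 -0.0033 -0.0441]
1.2 [ 0.604 -0.25   0.199] [ 0.0853 -0.0032 -0.0502]
1.0 [ 0.583 -0.249  0.2  ] [ 0.1123 -0.0032 -0.051 ]
0.8 [ 0.562 -0.247  0.196] [ 0.1389 -0.0031 -0.0464]
0.6 [ 0.541 -0.246  0.189] [ 0.1641 -0.003  -0.0366]
0.4 [ 0.523 -0.245  0.177] [ 0.1869 -0.003  -0.022 ]
0.2 [ 0.508 -0.244  0.162] [ 0.2062 -0.0029 -0.0032]
0.1 [ 0.501 -0.244  0.153] [ 0.2144 -0.0029  0.0076]
0.05 [ 0.498 -0.244  0.149] [ 0.2181 -0.0029  0.0133]
0 [ 0.496 -0.244  0.144] [ 0.2215 -0.0029  0.0192]
-0.05 [ 0.493 -0.244  0.139] [ 0.2246 -0.0029  0.0252]
```

Emit:
apply_moves --steps "0.02 -0.003 -0.02 0 1;0.04 -0.003 -0.032 0 1;0.06 -0.003 -0.04 0 1;0.075 -0.003 -0.045 0 1;0.09 -0.003 -0.048 0 1;0.105 -0.003 -0.05 0 1;0.12 -0.003 -0.049 0 1;0.139 -0.003 -0.046 0 1;0.152 -0.003 -0.042 0 1;0.164 -0.003 -0.037 0 1"

```text
clock: 35.45
position: [0.5427, -0.2469, 0.1913]
tool_rot: [-179.9, 0.3, 176.9]
wrist_force: [1.9, 0.1, 1.5]
width: 0.0002
gripper_force: 1.4
```

Run:
```python
from h import *
s=telemetry.sense();print(s["position"],s["wrist_force"])
s,im=snap("side","s_side");snap("top","s_top")
B=np.array([.528,-.2455,0]);Rb=R.from_euler("z",-3.2,degrees=True).as_matrix()
for p in ([.523,-.245,.177],[.508,-.244,.162],[.495,-.244,.150],[.485,-.243,.144],[.483,-.243,.136]): print(steps(p)[:3])
```

```text
[ 0.54272025 -0.24688163  0.19130804] [1.93108667 0.07386474 1.45804018]
[0.0234 0.001  0.0162]
[0.0423 0.0013 0.0349]
[0.0585 0.0004 0.0499]
[0.0711 0.001  0.0573]
[0.0736 0.0009 0.0673]
```

The wrist force of (1.9, 1.5) N is the lid spring, so contact is good. Continuing down.

Emit:
apply_moves --steps "0.012 0.001 0.008 0 1;0.023 0.001 0.016 0 1;0.033 0.001 0.026 0 1;0.042 0.001 0.035 0 1;0.051 0.001 0.043 0 1;0.06 0.001 0.05 0 1;0.07 0.001 0.056 0 1;0.072 0.001 0.06 0 1;0.072 0.001 0.064 0 1;0.072 0.001 0.066 0 1"

```text
clock: 36.55
position: [0.4845, -0.243, 0.1392]
tool_rot: [-179.9, 0.0, 177.0]
wrist_force: [-20.6, 8.7, 59.2]
width: 0.0005
gripper_force: 30.1
```

Run:
```python
from h import *
s=telemetry.sense();print(s["position"],s["wrist_force"],steps([.483,-.243,.136])[:3])
```

```text
[ 0.4844576  -0.24299829  0.13919986] [-20.62930465   8.6759125   59.19213633] [ 0.0018 -0.0001  0.004 ]
```

That is 59 N, well beyond the latch force, so I'll back off and check whether the lid stays down.

Emit:
apply_moves --steps "0 0 -0.006 0 1;0 0 -0.012 0 1;0 0 -0.03 0 1;0 0 -0.07 0 1;0.05 0 -0.12 0 1;0.1 0 -0.15 0 1;0.15 0 -0.15 0 1;0.2 0 -0.15 0 1;0.2 0 -0.15 0 1;0.2 0 -0.15 0 1"

```text
clock: 37.55
position: [0.3243, -0.2342, 0.2555]
tool_rot: [-180.0, -0.0, 176.9]
wrist_force: [-0.7, -0.3, 0.5]
width: 0.0004
gripper_force: 0.0
```

Emit:
apply_moves --steps "0 0.4 0 0 1;0 0.4 0 0 1;0 0.4 0 0 1;0 0.4 0 0 1;0 0.4 0 0 1;0 0.4 0 0 1;0 0.4 0 0 1;0 0.4 0 0 1;0 0.4 0 0 1;0 0.4 0 0 1"

```text
clock: 38.55
position: [0.3421, 0.0848, 0.2553]
tool_rot: [-180.0, -0.0, 176.9]
wrist_force: [-0.6, -0.1, 0.7]
width: 0.0007
gripper_force: 0.0
```

Run:
```python
from h import *
s=telemetry.sense();print(s["position"],s["wrist_force"])
c,im=snap("side","z_side");t,it=snap("top","z_top")
a=cv2.imread("pics/a_side.png");b=cv2.imread("pics/a_top.png")
def reg(c,P,m=3):
    q=proj(c,P);return [int(v) for v in (*(q.min(0)-m),*(q.max(0)+m+1))]
Rb=R.from_euler("z",-3.2,degrees=True).as_matrix();B=np.array([.528,-.2455,0])
K=[B+Rb@np.array([x,y,z]) for x in(-.055,.055) for y in(-.145,.145) for z in(.07,.122)]
for n,cc,i,o in(("side",c,im,a),("top",t,it,b)):
    x0,y0,x1,y1=reg(cc,K); d=cv2.absdiff(i,o)[y0:y1,x0:x1].max(2); print(n,"lid now vs start mean diff",d.mean().round(2),"frac>40",(d>40).mean().round(4))
    D=cv2.absdiff(i,o).max(2)
    for nm,p in (("mugtop",None),("garlic",[.783,-.037,.03]),("cup",[.405,.492,.05]),("mug",[.40,-.49,.05]),("yellow",[.53,.012,.03]),("purple",[.41,-.104,.03]),("turq",[.347,.158,.03])):
        if p: u,v=proj(cc,p)[0].astype(int);w=D[v-12:v+13,u-12:u+13];print("  ",nm,w.mean().round(1) if w.size else None,(w>40).mean().round(3))
# jar caps on the ledge, in both views
N=R.from_euler("z",-9.1,degrees=True).as_matrix()
for y in(.4087,.3235,.2385):
    p=N@[.4605,y,.205]
    for cc,i in((c,im),(t,it)):
        u,v=proj(cc,p)[0]; print(y,u.round(1),v.round(1),i[int(v),int(u)])
```

```text
[0.34211757 0.08482866 0.25525765] [-0.55503115 -0.10038855  0.71853877]
side lid now vs start mean diff 4.13 frac>40 0.0056
   garlic 3.6 0.0
   cup 6.4 0.003
   mug 3.4 0.0
   yellow 3.7 0.0
   purple 10.3 0.08
   turq 14.5 0.11
top lid now vs start mean diff 5.14 frac>40 0.0
   garlic 4.7 0.0
   cup 4.2 0.0
   mug 4.4 0.0
   yellow 4.9 0.0
   purple 4.4 0.0
   turq 109.4 0.89
0.4087 206.1 136.7 [119 139 146]
0.4087 174.8 193.9 [214 225 228]
0.3235 209.5 145.1 [86 90 91]
0.3235 194.9 196.7 [140 132 125]
0.2385 213.2 154.2 [36 44 44]
0.2385 214.9 199.5 [47 56 53]
```

The lid region matches the shut start picture in both views. The three caps are where they should be on the ledge, and the cup, mug and garlic have not moved. Handing in.

```bash
python3 -c "
from station import workorder; print(workorder.hand_in())"
```

```text
the job is handed in; nothing more can be done
None
```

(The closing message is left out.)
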